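Open the cash box's combination lock and hold it up

TASK

Open the combination lock on the blue cash box: turn its dial right (clockwise) to 7, not past it, then back left to 5, and pull the straight shackle out sideways by its knob as far as it goes. Then take the lock, lift it straight off the hasp and finish while holding it up, still and dial upward, a hand's width (8 to 15 cm) above the box top. Leave everything else on the desk and the lid where it is.

Things in the scene. Friction and masses are not known exactly. Their poses are not given: they have to be found in the camera images.
- cashbox: blue steel cash box fixed to the desk, 240 mm (x) x 300 mm (y) x 90 mm tall, flat top at 90 mm with a flush steel hasp strap; origin at the centre of its underside, x points to its back, where the lid hinges. A folded handle lies on the lid 51 to 89 mm behind the centre, 14 mm tall.
- staple (a point): centre of the hole of the steel staple (eye plate) that stands up out of the box top, 40 mm in front (-x) of the box's centre. The plate is 6 mm thick (box y), 26 mm long (box x), 26 mm high; the hole is 14 mm wide, 16 mm high, its centre 12 mm above the box top.
- lock: combination lock, a flat steel shutter lock, 0.37 to 0.6 kg, lying face up on the box top. Case 84 mm long (x), 64 mm wide (y), 24 mm thick; origin at the centre of its underside, z out of its face, x towards its shackle end (away from the robot). Only the staple in its notch keeps the case from shifting 3 mm or twisting 0.2 rad while the dial is turned.
- notch (a point): middle of the notch at the lock's shackle end: 12 mm wide (lock y), 30 mm deep (x), through the whole thickness; 27 mm from the lock's origin in +x. It straddles the staple with 3 mm play each side. The shackle crosses it along y through the staple's hole and locks it on; with the shackle drawn, the lock lifts straight up.
- case_grip (a point): point inside the case on the dial's axis, half way up the 24 mm thickness, 11 mm from the lock's origin in -x: a good place to grip the case across its 64 mm width (lock y), fingers reaching down beside it, the dial between them.
- dial_grip (a point): on the axis of the lock's black ribbed round dial, 42 mm diameter, standing from 2 to 22 mm above the case's face; this point is 12 mm above the face and 11 mm from the lock's origin in its -x.
- dial_pointer (a point): outer end of the white pointer stroke on the dial's top, 21 mm from its axis; it turns with the dial and points at the number set.
- mark_zero (a point): the long red mark (number 0) on the black ring round the dial, 25 mm from the dial's axis towards the shackle end. The ten marks are the numbers 0 to 9, 36 degrees apart, counted clockwise seen from above; 5, right across from the red one, is a little longer than the other white ones.
- dial (a joint): dial angle in rad, growing clockwise seen from above: number n is 0.628 n. It clicks at each number (0.07 Nm to pass) and stays there; stops just beyond 0 and 9; starts between 3 and 5. Within 0.15 rad of a number is good. 7 sets the first wheel, then 5 the second. If turned past 7 into the next notch, go left to 3 or less and begin again.
- shackle_knob (a point): middle of the ribbed round steel knob of the shackle: 18 mm diameter, 28 mm long along the lock's y, on its +y side, 36 to 64 mm from the lock's centre line when closed, level with the origin's x + 27 mm. Its axis is 12 mm above the box top, so it stands 3 to 21 mm above it. It moves with the shackle.
- shackle (a joint): how far the straight shackle (10 mm round bolt along lock y, 27 mm ahead of the lock's origin) is drawn, m, along the lock's +y: 0 closed, 0.024 against its stop; clear of the staple from 0.018. Friction 2 N, it stays where it is left. Blocked after 1 mm until both numbers are dialled.
- bottle_a: first clear square plastic bottle, 50 x 50 x 143 mm, black cap, white labels, standing on the desk to the left of the cash box; origin at the centre of its foot; leave alone
- bottle_b: second bottle, the same as the first; leave alone
- pen_pot: dark metal pen pot with four pens, 80 mm across, about 145 mm tall, standing on the desk to the right of the cash box; origin at the centre of its foot; leave alone
- label_roll: white roll of labels, 72 mm across and 30 mm tall, lying on the cash box lid at the back left; origin at the centre of its underside; leave alone
- stapler: red and black stapler, 115 x 34 x 46 mm, on the cash box lid at the back right; origin at the centre of its underside; leave alone
- carton: white carton, 85 x 125 x 55 mm, on the desk; origin at the centre of its underside; leave alone
- highlighter: yellow highlighter pen with black cap, 135 x 18 x 13 mm, lying on the desk; origin at the centre of its underside; leave alone
Things that resemble listed ones, but are neither listed nor needed, are in the scene too. What is shaped like the lock but orange is not meant.

How it is judged:
On the way, in this order (a step that is already met when the one before it is completed fails the run):
1. the dial is turned clockwise to 7 (value of joint dial between 4.148 and 4.648 rad), for 0.1 s.
2. the dial is turned back to 5 (value of joint dial between 2.892 and 3.392 rad), for 0.1 s.
3. the shackle is drawn fully out, the lock still on the hasp (value of joint shackle above 0.0205 m and height (world z) of lock below 0.11 m), for 0.1 s.
4. the open lock is lifted clear above the staple (height (world z) of lock above 0.13 m and value of joint shackle above 0.018 m), for 0.1 s.
At the end, for the whole second after the job is handed in: The lock is held in the fingers (more than 2 N), its underside 65 to 180 mm above the cash box top and its centre within 200 mm of the box's centre seen from above, dial upward within 0.35 rad, shackle still drawn by more than 18 mm, touching nothing of the box, still (under 30 mm/s and 0.3 rad/s) (height (world z) of lock between 0.155 and 0.27 m and horizontal distance between lock and cashbox below 0.2 m and angle between lock's own z axis and vertical below 0.35 rad and value of joint shackle above 0.018 m and contact force between lock and the fingers above 2 N and contact force between lock and cashbox below 0.1 N and linear speed of lock below 0.03 m/s and angular speed of lock below 0.3 rad/s); the arm keeps its last pose, push and grip.
It fails at once if something else on the desk or lid (bottles, pen pot, label roll, stapler, carton, highlighter) is moved by more than 30 mm (distance of any of bottle_a, bottle_b, pen_pot, label_roll, stapler, carton, highlighter from where it was at the start of the episode above 0.03 m).
It also fails if it takes over 72 s, if anything falls off the work surface, if the arm or the gripper's body presses on something with over 40 N, if the wrist force passes 120 N, or if a joint passes its speed limit or range.

ROBOT

A 7-joint arm with a two-finger parallel gripper is mounted at the origin on the work surface. World frame = base frame: x ahead of the robot, y to its left, z up, the work surface at z = 0. Lengths are in m, angles in rad, forces in N, time in s.
With the tool pointing down it reaches from about 0.425 to 0.925 m from the base axis. Payload 6.8 kg.
Tool frame: the origin (TCP) lies at the very end of the fingers, on their centre line; the grasp point (between the pads) lies 19 mm behind it; z points along the fingers, y is the line along which they close (so a half turn about z gives the same grasp; the last joint's range is limited). The gripper opens to 85 mm and grips with 20 to 120 N. Pads are 22 mm wide; open, the fingers measure 114 mm over their backs; the gripper's body (76 mm by 85 mm) begins 54 mm behind the grasp point. The pads swing forward as they close: fully open they stand 13 mm farther back than shut.
Start: joints at [-1.232, 0.477, 0.022, 1.555, -0.011, 1.109, -0.083], TCP at [0.292, 0.609, 0.231] pointing down, gripper open.
Joint ranges: [-2.96, 2.96], [-0.34, 2.1], [-1.41, 1.46], [0.24, 2.44], [-1.37, 4.51], [0.17, 1.92], [-2.96, 2.96]. Speed limits (rad/s): [2.39, 2.39, 3.14, 3.14, 3.14, 3.14, 3.14].

INTERFACE

Orientations are given as a unit quaternion [w, x, y, z].
In Python, from station import bot gives the robot as it stands. The module is installed in compiled form; this text tells all that it offers.
- The arm moves only by the shell command python3 -m jog 'ROWS' [OPENING] [FORCE]. ROWS is JSON, a list of rows, each a list of 4 numbers: the shift along the tool's x, y, z in cm, then the turn about the tool's z in rad. In form: [[x, y, z, spin], ...]. A call has 1 to 20 rows; each row is the pose to reach, as a shift and turn from the pose commanded when the call began, along the tool's axes at that moment; what a row does not reach only later rows make up. A row lasts 1/12 s, in which the tool goes at most 41.7 mm and 7.16 degrees, less where a joint would pass 70% of its speed; a pose out of reach is approached as far as the arm can. A call with a gripper value outside its range is refused whole. OPENING is the closure, from -1 (fully open) to 1 (shut), set as the call begins (- or left out, the last holds). The fingers move at their own pace and stop on an object; FORCE is the grip in N (left out, the last holds). Time passes only in rows, so rows that repeat a pose let the fingers close. It gives the time, the measured TCP pose, the force, the opening and the grip force at its end, in the units of the state.
- bot.get_obs(): the state, without advancing time (a new reading comes with each control period).
- bot.read_camera(name): name is "side" or "top"; returns a dict with "pixels" (480x640x3 uint8, red, green, blue), "depth" (480x640 float32, m along the optical axis (not along the pixel's ray), 0 where there is no reading), "fovy" (degrees; the focal length in pixels is half the picture's height over the tangent of half this angle, whatever the lens; pixels are square), "cx", "cy" (the principal point, pixels), "pose" (4x4, takes a point from camera to world coordinates). Camera axes: x right, y down, z forward; pixel columns grow to the right and rows downward; lengths in m; the calibration is good to about 2 mm. A picture is of the moment at which its call begins.
- bot.hand_in(): hands the job in; it is judged then, once.
The state is a dict: "t": time; "q": joint angles; "joint_vel": joint speeds; "joint_torque": joint torques, N m; "eef_pos": TCP position; "tool_rot": TCP orientation; "contact_force": force on the tool from outside, world axes, zero at the start; "torque": the same for the moment, N m; "gripper_width": opening from 0.0 (shut) to 1.0 (fully open); "grasp_force": force on a finger pad.
Only numpy, scipy, OpenCV 4.12 (cv2) and the standard library are available. Lean on these libraries where they do the work, as an engineer would, in place of code of your own. Each camera call takes 0.05 s, during which the arm holds its last target. There are 200 camera calls.

## Working session

There is one attempt and no reset: what is moved stays moved. The work goes in short steps, Python scripts to look and compute and a shell command to move; the robot and the scene stay as the last step left them, time stands still between calls to the robot, and variables do not carry over. Pictures are saved under pics/ and viewed, at most 10 in all, crops included, and the job is handed in when it is done.

```bash
mkdir -p pics
cat > h.py <<'E'
import numpy as np, cv2
from station import bot
def cam(n):
    c=bot.read_camera(n); c['f']=240/np.tan(np.radians(c['fovy'])/2); c['pose']=np.array(c['pose']); return c
def ray(c,u,v):
    d=c['pose'][:3,:3]@np.array([(u-c['cx'])/c['f'],(v-c['cy'])/c['f'],1]); return c['pose'][:3,3],d
def onz(c,u,v,z):
    o,d=ray(c,u,v); return o+d*(z-o[2])/d[2]
def proj(c,p):
    q=c['pose'][:3,:3].T@(np.array(p)-c['pose'][:3,3]); return c['cx']+c['f']*q[0]/q[2], c['cy']+c['f']*q[1]/q[2]
def save(c,name,box=None,s=1):
    im=c['pixels'][:,:,::-1]
    if box: im=im[box[1]:box[3],box[0]:box[2]]
    cv2.imwrite('pics/'+name,cv2.resize(im,None,fx=s,fy=s,interpolation=cv2.INTER_CUBIC))
E
python3 - <<'E'
from h import *
for n in('top','side'):
    c=cam(n); save(c,n+'0.png'); print(n,c['fovy'],c['pose'].round(3).tolist())
o=bot.get_obs(); print(o['t'],o['eef_pos'],o['tool_rot'],o['gripper_width'])
E
```

```text
top 52.608543508467996 [[0.003, -0.996, 0.094, 0.385], [-1.0, -0.002, 0.011, -0.002], [-0.01, -0.094, -0.996, 1.275], [0.0, 0.0, 0.0, 1.0]]
side 54.18221091806453 [[0.883, -0.341, 0.322, 0.196], [-0.469, -0.67, 0.576, -0.564], [0.019, -0.66, -0.751, 0.855], [0.0, 0.0, 0.0, 1.0]]
0.1 [0.29142809 0.60827364 0.23044147] [-1.33877466e-04  2.21528838e-01  9.75153491e-01 -7.90605308e-04] 1.000703199063369
```

View pics/top0.png

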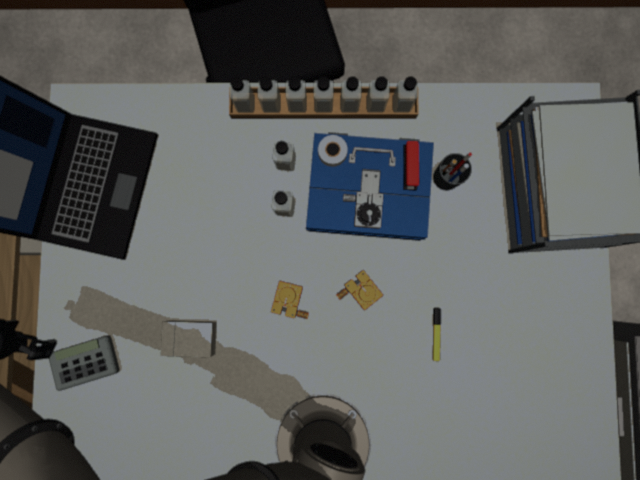

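View pics/side0.png

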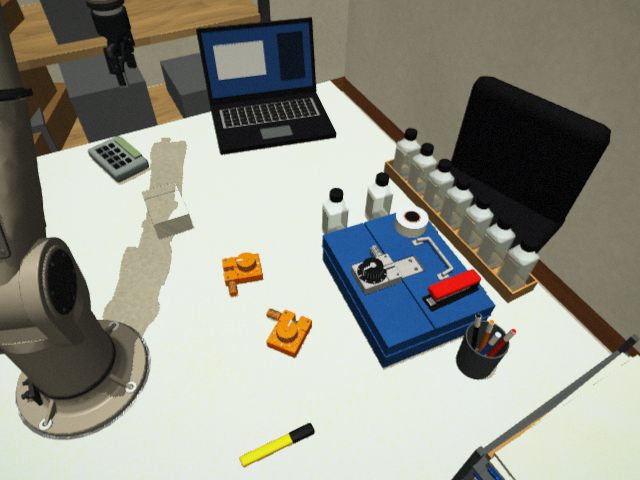

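The steel lock sits on the blue box at top (369,212), side (378,268). Two orange lookalikes lie on the desk, at top (289,297)/side (243,268) and top (362,290)/side (290,332). I choose the steel one on the box; the knob is on the left at top (348,198). Next I check it in one close crop.

Run:
```python
from h import *
c=cam('top'); s=cam('side')
a=c['pixels'][180:245,335:400,::-1]; b=s['pixels'][235:300,340:430,::-1]
r=lambda i,k:cv2.resize(i,None,fx=k,fy=k,interpolation=cv2.INTER_CUBIC)
A=r(a,6);B=r(b,4.5)
im=np.zeros((390,800,3),np.uint8); im[:A.shape[0],:390]=A; im[:B.shape[0],395:395+B.shape[1]]=B[:, :405]
cv2.imwrite('pics/crop1.png',im)
# box top outline
hsv=cv2.cvtColor(c['pixels'],cv2.COLOR_RGB2HSV)
m=cv2.inRange(hsv,(100,120,50),(125,255,255)); m[:, :290]=0; m[:120]=0; m[250:]=0; m[:,450:]=0
m=cv2.morphologyEx(m,cv2.MORPH_CLOSE,np.ones((25,25),np.uint8))
k=max(cv2.findContours(m,0,2)[0],key=cv2.contourArea)
P=np.array([onz(c,u,v,.09)[:2] for u,v in k[:,0]],np.float32)
R=cv2.minAreaRect(P); print('box',R)
# steel (low-sat bright) on box, in top plane of case z=.114
def rep(n,cc,u,v,z): print(n,onz(cc,u,v,z).round(4))
g=cv2.inRange(hsv,(0,0,90),(179,70,255)); g[:150]=0;g[:, :335]=0;g[:,400:]=0;g[240:]=0
for k in cv2.findContours(g,0,2)[0]:
    if cv2.contourArea(k)>15: print(cv2.contourArea(k),cv2.boundingRect(k),cv2.minAreaRect(np.array([onz(c,u,v,.114)[:2] for u,v in k[:,0]],np.float32)))
```

```text
box ((0.6436941623687744, -0.11553901433944702), (0.29614055156707764, 0.2464730143547058), 85.16015625)
157.5 (335, 234, 65, 6) ((0.5142801403999329, -0.10571710020303726), (0.012098465114831924, 0.15359443426132202), 0.1047467589378357)
28.5 (372, 218, 10, 10) ((0.5440704226493835, -0.13314057886600494), (0.015303988009691238, 0.027501709759235382), 45.09340286254883)
26.0 (355, 216, 9, 10) ((0.5488653779029846, -0.08250939846038818), (0.027557317167520523, 0.013821765780448914), 37.44725799560547)
20.5 (367, 210, 5, 11) ((0.5665069222450256, -0.11098365485668182), (0.009651041589677334, 0.02440209686756134), 89.62974548339844)
18.5 (343, 196, 12, 4) ((0.6092588305473328, -0.06166605278849602), (0.007367763202637434, 0.026649627834558487), 0.049359921365976334)
613.0 (356, 171, 27, 45) ((0.6219890713691711, -0.11354558169841766), (0.062427472323179245, 0.10635797679424286), 85.41109466552734)
59.0 (368, 150, 28, 16) ((0.7192232012748718, -0.14880307018756866), (0.07306855171918869, 0.032242998480796814), 54.93775177001953)
43.0 (349, 150, 7, 13) ((0.7123095393180847, -0.06980820000171661), (0.013581488281488419, 0.030689185485243797), 85.11193084716797)
88.0 (335, 150, 13, 14) ((0.7120937705039978, -0.04206351563334465), (0.02018185518682003, 0.04369989037513733), 50.80730438232422)
```

View pics/crop1.png

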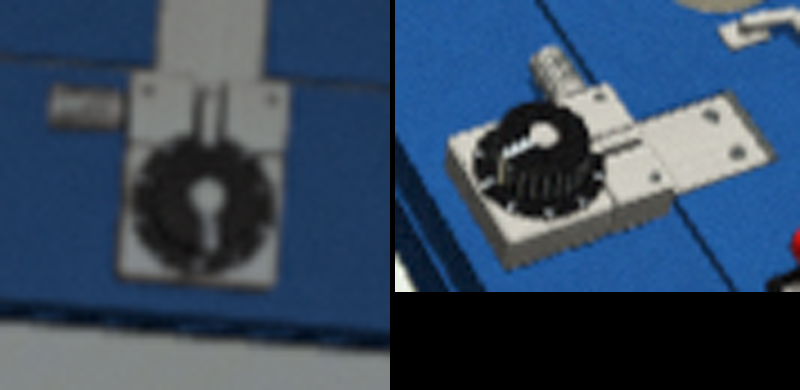

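The crop shows the steel case with its black dial, the staple in the notch and the knob on the left. The pointer stroke points towards the robot, close to number 5. Next I work out the coordinates.

Run:
```python
from h import *
c=cam('top'); s=cam('side')
T=lambda x,y:(x/6+335-.4,y/6+180-.4); S=lambda x,y:((x-395)/4.5+340-.4,y/4.5+235-.4)
tc=[onz(c,*T(*p),.114)[:2] for p in [(133,72),(290,85),(275,285),(117,278)]]
print('case top',np.round(tc,4).tolist(),np.mean(tc,0))
for n,p in dict(L=(447,137),B=(503,243)).items(): print('side',n,onz(s,*S(*p),.114))
# dial centre/pointer: white blob inside dial, both views
for n,cc,box in(('top',c,(357,205,382,226)),('side',s,(358,258,384,282))):
    x0,y0,x1,y1=box; g=cc['pixels'][y0:y1,x0:x1].astype(int)
    mx=g.max(2)
    print(n); print(mx)
    d=np.argwhere((cc['pixels'].max(2)<60)); 
    d=d[(d[:,0]>y0-15)&(d[:,0]<y1+12)&(d[:,1]>x0-10)&(d[:,1]<x1+10)]
    print('dark mean',d.mean(0)[::-1])
print('hub/ptr top',onz(c,*T(208,190),.136),onz(c,*T(210,250),.136))
print('hub/ptr side',onz(s,*S(543,133),.136),onz(s,*S(499,157),.136))
print('knob',onz(c,*T(85,105),.109), 'side',onz(s,*S(556,72),.109))
```

```text
case top [[0.6238, -0.0817], [0.6185, -0.1451], [0.5371, -0.1383], [0.5398, -0.0749]] [ 0.5798019  -0.11000119]
side L [ 0.54176918 -0.07738691  0.114     ]
side B [ 0.53362186 -0.13884848  0.114     ]
top
[[122 124 107  69  45  48  44  29  23  26  28  27  34  31  28  28  32  38
   63  82  84  90  97  99  92]
 [127 119  83  46  31  29  30  27  26  27  26  28  26  24  28  24  28  32
   48  50  51  79 109 111  98]
 [117  94  55  33  31  29  25  29  27  28  29  27  27  27  27  27  26  32
   33  29  38  76 118 127 110]
 [103  74  42  31  33  29  27  29  30  27  26  28  31  27  28  26  30  27
   30  26  26  60 104 128 115]
 [ 90  78  52  35  28  28  29  28  28  28  32  43  56  49  36  29  29  30
   29  27  28  41  82 118 113]
 [ 70  59  45  35  27  25  28  29  28  36  60  89 108  97  71  38  27  28
   29  30  32  43  59  94 105]
 [ 53  36  29  29  26  26  30  29  31  55  96 122 131 125 108  59  28  29
   27  31  37  49  52  78 100]
 [ 47  31  26  26  29  30  32  30  32  60 104 131 137 136 120  70  33  28
   27  30  33  37  40  67 100]
 [ 42  29  28  28  29  30  29  31  32  51  95 127 137 
[... 3569 characters left out ...]
 22  36  23  15  46  21  23  39  17  36
   30  20  29  21  45  47  30  24]
 [ 66 131 129 104  46  23  23  42  52  28  16  15  30  19  27  24  19  19
   26  19  24  21  53 105  65  66]
 [ 70  71 157 173 142  68  30 125  82  32  16  22  14  22  24  18  18  25
   24  23  22  25  20 115  87 146]
 [ 67  67 116 180 206 156 107 153  76  25  23  27  23  23  24  74  86  40
   26  24  18  20  59 118 131 190]]
dark mean [370.41818182 272.23838384]
hub/ptr top [ 0.57197888 -0.10959828  0.136     ] [ 0.54807094 -0.11022072  0.136     ]
hub/ptr side [ 0.57005767 -0.10906639  0.136     ] [ 0.54593974 -0.11166783  0.136     ]
knob [ 0.6112116 -0.0625675  0.109    ] side [ 0.60895055 -0.06386955  0.109     ]
```

```bash
cat >> h.py <<'E'
from scipy.spatial.transform import Rotation as Ro
def rot():
    o=bot.get_obs(); q=np.array(o['tool_rot']); return Ro.from_quat(q[[1,2,3,0]]).as_matrix(),np.array(o['eef_pos'])
def go(p,yaw_tool_y=None):
    R,e=rot(); d=R.T@(np.array(p)-e)*100; a=np.degrees(np.arctan2(R[1,1],R[0,1]))
    sp=None if yaw_tool_y is None else -np.radians((yaw_tool_y-a+90)%180-90)
    print('shift cm',d.round(2),'tool y deg',a.round(2),'spin',sp, 'pos',e.round(4))
E
python3 -c "
from h import *
go((.570,-.109,.20),121)"
```

```text
shift cm [-56.12 -52.68   3.13] tool y deg 64.4 spin -0.9879068059326578 pos [0.2916 0.6086 0.231 ]
```

```bash
python3 -m jog '[[-56.1,-52.7,0,-0.99],[-56.1,-52.7,0,-0.99],[-56.1,-52.7,0,-0.99],[-56.1,-52.7,0,-0.99],[-56.1,-52.7,0,-0.99],[-56.1,-52.7,0,-0.99],[-56.1,-52.7,0,-0.99],[-56.1,-52.7,0,-0.99],[-56.1,-52.7,0,-0.99],[-56.1,-52.7,0,-0.99],[-56.1,-52.7,0,-0.99],[-56.1,-52.7,0,-0.99],[-56.1,-52.7,0,-0.99],[-56.1,-52.7,0,-0.99],[-56.1,-52.7,0,-0.99],[-56.1,-52.7,0,-0.99],[-56.1,-52.7,0,-0.99],[-56.1,-52.7,0,-0.99],[-56.1,-52.7,0,-0.99],[-56.1,-52.7,3,-0.99]]' -1 30; python3 -c "
from h import *
go((.570,-.109,.150),121); print(bot.get_obs()['q'])"
```

```text
t: 1.97
eef_pos: [0.5747, -0.1177, 0.2064]
tool_rot: [0.005, -0.264, 0.965, -0.004]
contact_force: [0.4, -0.2, 0.8]
gripper_width: 1.0
grasp_force: 0.0
shift cm [0.01 1.05 5.63] tool y deg 120.58 spin -0.007302196847559527 pos [ 0.5747 -0.1177  0.2064]
[-0.08200781  0.35354024  0.22252313  1.82096275 -0.08900023  0.96448181
  2.28162235]
```

```bash
python3 -m jog '[[0,0,0,0],[0,0,0,0],[0,0,0,0]]' ; python3 -c "
from h import *
go((.570,-.109,.150),121)
s=cam('side'); save(s,'s1.png',(320,180,460,300),5)
t=cam('top'); save(t,'t1.png',(330,150,410,240),5)"
```

```text
t: 2.22
eef_pos: [0.57, -0.1078, 0.2018]
tool_rot: [0.0, -0.269, 0.963, 0.0]
contact_force: [0.3, -0.1, 0.9]
gripper_width: 1.0
grasp_force: 0.0
shift cm [ 0.06 -0.11  5.18] tool y deg 121.21 spin 0.0036133165062756313 pos [ 0.57   -0.1078  0.2018]
```

View pics/s1.png

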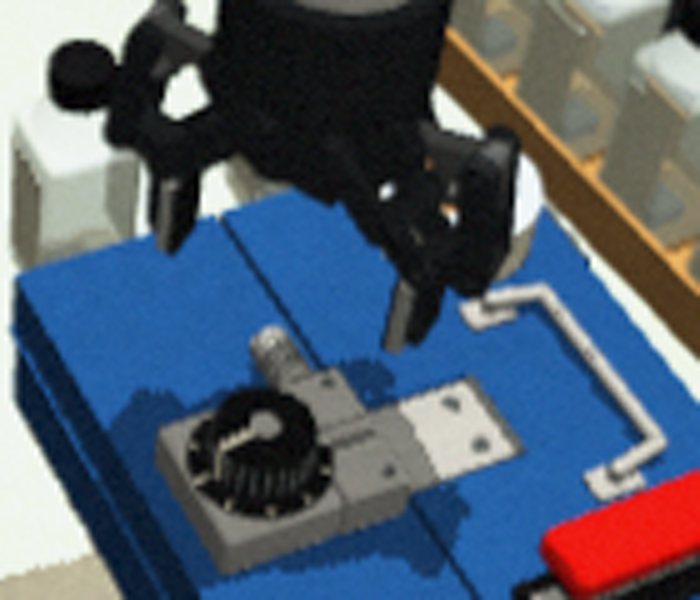

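The side view shows the gripper open above the lock, with the fingers either side of the dial at crop (260,430), and nothing touched. I descend and close on the dial.

```bash
python3 -m jog '[[0,-0.1,3,0],[0,-0.1,6,0],[0,-0.1,7.5,0],[0,-0.1,8.5,0],[0,-0.1,8.5,0],[0,-0.1,8.5,0],[0,-0.1,8.5,0]]' -1 && python3 -m jog '[[0,0,0,0],[0,0,0,0],[0,0,0,0],[0,0,0,0],[0,0,0,0],[0,0,0,0],[0,0,0,0],[0,0,0,0],[0,0,0,0],[0,0,0,0]]' 1 40
```

```text
t: 2.9
eef_pos: [0.5716, -0.1097, 0.1179]
tool_rot: [0.001, -0.268, 0.963, -0.0]
contact_force: [0.8, -0.2, 0.1]
gripper_width: 1.002
grasp_force: 0.0
t: 3.73
eef_pos: [0.5706, -0.1097, 0.1171]
tool_rot: [0.0, -0.268, 0.963, 0.0]
contact_force: [-1.8, 1.1, 6.8]
gripper_width: 0.474
grasp_force: 40.0
```

```bash
python3 -m jog '[[0,0,-0.1,0],[0,0,-0.1,0.1],[0,0,-0.1,0.2],[0,0,-0.1,0.3],[0,0,-0.1,0.4],[0,0,-0.1,0.5],[0,0,-0.1,0.6],[0,0,-0.1,0.7],[0,0,-0.1,0.8],[0,0,-0.1,0.9],[0,0,-0.1,1.0],[0,0,-0.1,1.1],[0,0,-0.1,1.2],[0,0,-0.1,1.28],[0,0,-0.1,1.28],[0,0,-0.1,1.28],[0,0,-0.1,1.28]]'; python3 -c "
from h import *
R,e=rot();go(e);print(bot.get_obs()['torque'])
s=cam('side');t=cam('top')
a=cv2.resize(s['pixels'][225:305,335:435],None,fx=4,fy=4,interpolation=2);b=cv2.resize(t['pixels'][170:250,320:420],None,fx=4,fy=4,interpolation=2)
cv2.imwrite('pics/s2.png',np.hstack([a,b])[:,:,::-1])"
```

```text
t: 5.15
eef_pos: [0.5702, -0.11, 0.1172]
tool_rot: [-0.0, 0.359, 0.933, -0.0]
contact_force: [-0.9, -1.2, -1.4]
gripper_width: 0.478
grasp_force: 41.2
shift cm [0. 0. 0.] tool y deg 47.91 spin None pos [ 0.5702 -0.11    0.1172]
[-0.30401002  0.06853162 -0.01015245]
```

View pics/s2.png

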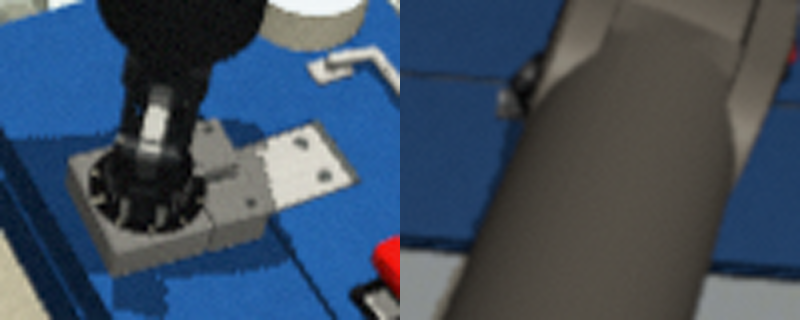

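The picture shows the fingers on the dial and the case not shifted, but the pointer is hidden. I release and rise to check the pointer.

```bash
python3 -m jog '[[0,0,0,0],[0,0,0,0],[0,0,0,0],[0,0,0,0],[0,0,-2,0],[0,0,-5,0],[0,0,-8,0],[0,0,-8,0],[0,0,-8,0]]' -1; python3 -c "
from h import *
s=cam('side'); save(s,'s3.png',(330,225,430,305),6)"
```

```text
t: 6.0
eef_pos: [0.5716, -0.1099, 0.1991]
tool_rot: [0.002, 0.36, 0.933, 0.001]
contact_force: [0.0, -0.6, -0.3]
gripper_width: 1.0
grasp_force: 0.0
```

View pics/s3.png

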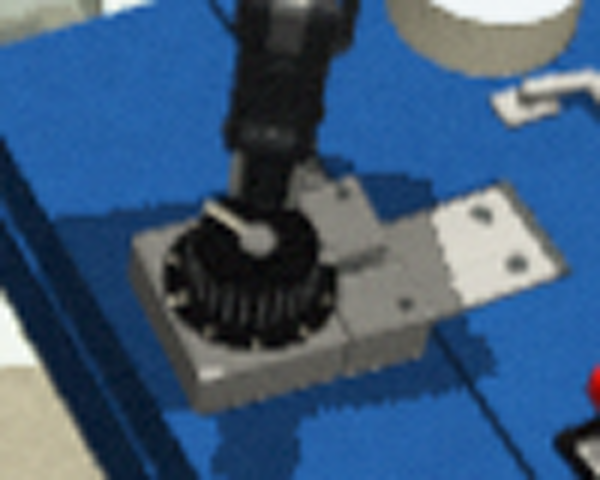

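Hub is at crop (257,238) and the pointer tip at (208,207). I compute the dial angle from these.

```bash
python3 -c "
from h import *
s=cam('side')
P=lambda x,y:onz(s,x/6+330-.4,y/6+225-.4,.136)
h=P(257,238);
for t in((208,207),(206,203)):
    d=P(*t)-h; a=np.degrees(np.arctan2(d[1],d[0])); print(h,d,a,'dial deg',(-4.6-a)%360)
# before: 
d=P(*[0,0])-h
h0=onz(s,372.6,264.2,.136);d=onz(s,362.7,270,.136)-h0;print('before',(-4.6-np.degrees(np.arctan2(d[1],d[0])))%360)
go((.570,-.109,.117),50)
"
```

```text
[ 0.56981043 -0.10925417  0.136     ] [-0.00745309  0.01854919  0.        ] 111.8903160396484 dial deg 243.5096839603516
[ 0.56981043 -0.10925417  0.136     ] [-0.00714662  0.02031415  0.        ] 109.38211868450921 dial deg 246.0178813154908
before 167.46320825124772
shift cm [0.01 0.04 7.97] tool y deg 47.81 spin -0.038263586509628 pos [ 0.5699 -0.1094  0.1967]
```

Reading 244–246°, against 252° for number 7 (band 238–266°). The first reading had the same −8° bias, so the dial is at 7. I regrip, nudge +0.05 to be sure, and turn back two numbers.

```bash
python3 -m jog '[[0,0,3,0],[0,0,6,0],[0,0,7.5,0],[0,0,7.9,0],[0,0,7.9,0],[0,0,7.9,0]]' -1 && python3 -m jog '[[0,0,0,0],[0,0,0,0],[0,0,0,0],[0,0,0,0],[0,0,0,0],[0,0,0,0],[0,0,0,0],[0,0,0,0],[0,0,0,0.05],[0,0,0,0.05],[0,0,0,0.05],[0,0,0,0.05]]' 1 40 && python3 -m jog '[[0,0,0,-0.1],[0,0,0,-0.2],[0,0,0,-0.3],[0,0,0,-0.4],[0,0,0,-0.5],[0,0,0,-0.6],[0,0,0,-0.7],[0,0,0,-0.8],[0,0,0,-0.9],[0,0,0,-1.0],[0,0,0,-1.1],[0,0,0,-1.2],[0,0,0,-1.29],[0,0,0,-1.29],[0,0,0,-1.29],[0,0,0,-1.29]]' && python3 -m jog '[[0,0,0,0],[0,0,0,0],[0,0,0,0],[0,0,0,0],[0,0,-2,0],[0,0,-5,0],[0,0,-8,0],[0,0,-8,0],[0,0,-8,0]]' -1; python3 -c "
from h import *
s=cam('side'); save(s,'s4.png',(330,225,430,305),6); go((.57,-.109,.2),121)"
```

```text
t: 6.6
eef_pos: [0.5704, -0.11, 0.1183]
tool_rot: [-0.0, 0.36, 0.933, -0.0]
contact_force: [-0.8, 0.0, 0.6]
gripper_width: 0.999
grasp_force: 0.0
t: 7.6
eef_pos: [0.5706, -0.11, 0.1194]
tool_rot: [0.0, 0.383, 0.924, 0.0]
contact_force: [-1.8, -0.2, 7.3]
gripper_width: 0.474
grasp_force: 39.9
t: 8.93
eef_pos: [0.5709, -0.1083, 0.1194]
tool_rot: [0.001, -0.249, 0.968, 0.001]
contact_force: [-1.2, 3.6, 4.9]
gripper_width: 0.473
grasp_force: 39.9
t: 9.68
eef_pos: [0.5716, -0.1102, 0.2001]
tool_rot: [0.002, -0.249, 0.969, -0.001]
contact_force: [-0.7, 0.5, -0.6]
gripper_width: 1.002
grasp_force: 0.0
shift cm [ 0.    0.1  -0.14] tool y deg 118.82 spin -0.03804260198197475 pos [ 0.5705 -0.1099  0.1986]
```

View pics/s4.png

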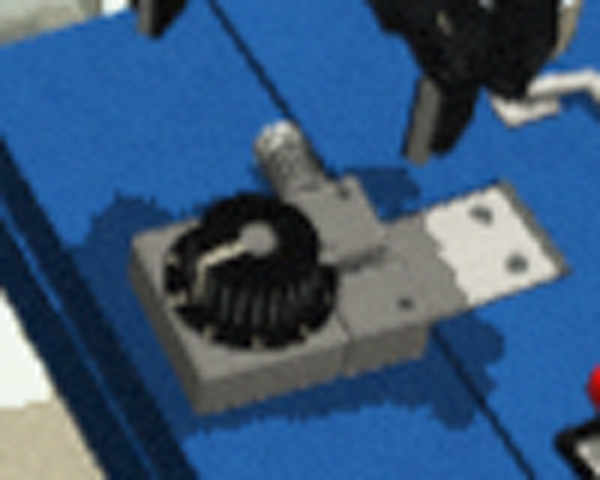

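The pointer is back at about 5: hub (258,238), tip (202,262). The knob is at (288,150). Next I align across the knob, with the closing line along lock x.

```bash
python3 -c "
from h import *
s=cam('side')
P=lambda x,y:onz(s,x/6+330-.4,y/6+225-.4,.136)
d=P(202,262)-P(258,238);print('dial',(-4.6-np.degrees(np.arctan2(d[1],d[0])))%360)
go((.610,-.062,.2),0)"
```

```text
dial 174.94821066661868
shift cm [-5.82  2.25 -0.24] tool y deg 118.82 spin -1.0677836833350527 pos [ 0.5698 -0.1098  0.1977]
```

```bash
python3 -m jog '[[-5.8,2.2,0,0.12],[-5.8,2.2,0,0.24],[-5.8,2.2,0,0.36],[-5.8,2.2,0,0.48],[-5.8,2.2,0,0.6],[-5.8,2.2,0,0.72],[-5.8,2.2,0,0.84],[-5.8,2.2,0,0.96],[-5.8,2.2,0,1.08],[-5.8,2.2,0,1.2],[-5.8,2.2,0,1.32],[-5.8,2.2,0,1.44],[-5.8,2.2,0,1.56],[-5.8,2.2,0,1.68],[-5.8,2.2,0,1.8],[-5.8,2.2,0,1.92],[-5.8,2.2,0,2.04],[-5.8,2.2,0,2.154],[-5.8,2.2,0,2.154],[-5.8,2.2,0,2.154]]' 0 40; python3 -m jog '[[0,0,0,0],[0,0,0,0]]'; python3 -c "
from h import *
go((.610,-.062,.094),-4.6)"
```

```text
t: 11.45
eef_pos: [0.6099, -0.0624, 0.197]
tool_rot: [-0.0, 0.734, 0.68, -0.001]
contact_force: [-0.2, -0.8, 0.2]
gripper_width: 0.495
grasp_force: 0.0
t: 11.62
eef_pos: [0.6103, -0.0626, 0.1979]
tool_rot: [-0.0, 0.734, 0.679, -0.0]
contact_force: [0.6, -0.3, 0.4]
gripper_width: 0.498
grasp_force: 0.0
shift cm [ 0.05 -0.03 10.39] tool y deg -4.46 spin 0.0024489691472138614 pos [ 0.6103 -0.0626  0.1979]
```

```bash
python3 -m jog '[[0,0,4,0],[0,0,7,0],[0,0,9,0],[0,0,10.2,0],[0,0,10.2,0],[0,0,10.2,0],[0,0,10.2,0]]' && python3 -m jog '[[0,0,0,0],[0,0,0,0],[0,0,0,0],[0,0,0,0],[0,0,0,0],[0,0,0,0],[0,0,0,0],[0,0,0,0]]' 1 40
```

```text
t: 12.2
eef_pos: [0.6117, -0.063, 0.0978]
tool_rot: [0.001, 0.735, 0.678, 0.001]
contact_force: [0.2, 0.3, 0.2]
gripper_width: 0.499
grasp_force: 0.0
t: 12.87
eef_pos: [0.6119, -0.0623, 0.0978]
tool_rot: [0.001, 0.735, 0.678, 0.001]
contact_force: [1.1, 0.3, 6.8]
gripper_width: 0.19
grasp_force: 39.1
```

```bash
python3 -m jog '[[0.3,0,0,0],[0.6,0,0,0],[0.9,0,0,0],[1.2,0,0,0],[1.5,0,0,0],[1.8,0,0,0],[2.1,0,0,0],[2.3,0,0,0],[2.5,0,0,0],[2.5,0,0,0],[2.5,0,0,0],[2.5,0,0,0]]'; python3 -c "
from h import *
s=cam('side');save(s,'s5.png',(330,225,430,305),6)"
```

```text
t: 13.87
eef_pos: [0.6138, -0.0376, 0.0971]
tool_rot: [0.001, 0.735, 0.678, 0.001]
contact_force: [3.1, -1.9, 5.7]
gripper_width: 0.192
grasp_force: 38.8
```

View pics/s5.png

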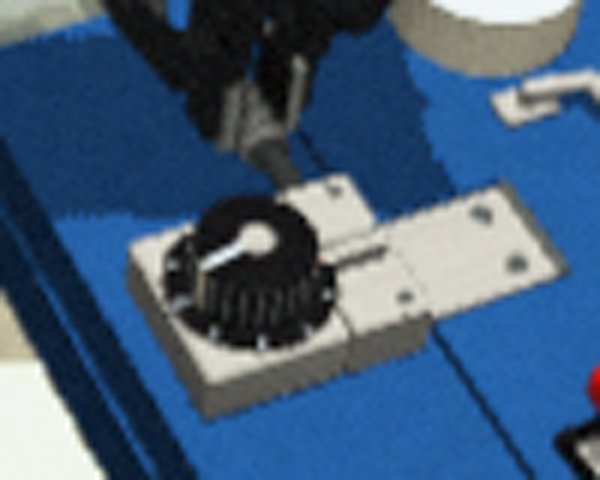

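The shackle bolt is visible at crop (275,165), drawn out, and the lock is still on the staple. I pull a little more to feel the stop, then release and rise.

```bash
python3 -m jog '[[0.1,0,0,0],[0.2,0,0,0],[0.2,0,0,0]]' && python3 -m jog '[[0,0,0,0],[0,0,0,0],[0,0,0,0],[0,0,0,0],[0,0,-3,0],[0,0,-6,0],[0,0,-10,0],[0,0,-10,0],[0,0,-10,0]]' 0; python3 -c "
from h import *
c=cam('top');s=cam('side')
a=cv2.resize(c['pixels'][180:240,330:400],None,fx=5.5,fy=5.5,interpolation=2);b=cv2.resize(s['pixels'][225:305,330:430],None,fx=4,fy=4,interpolation=2)
im=np.zeros((330,790,3),np.uint8);im[:,:385]=a;im[:320,390:790]=b;cv2.imwrite('pics/s6.png',im[:,:,::-1])
go((.570,-.109,.2),85.4);print(bot.get_obs()['q'])"
```

```text
t: 14.17
eef_pos: [0.6135, -0.037, 0.0969]
tool_rot: [0.001, 0.735, 0.678, 0.0]
contact_force: [2.8, -4.2, 5.2]
gripper_width: 0.189
grasp_force: 38.7
t: 14.92
eef_pos: [0.614, -0.0355, 0.1984]
tool_rot: [0.001, 0.735, 0.678, 0.002]
contact_force: [-0.9, -0.5, -0.7]
gripper_width: 0.501
grasp_force: 0.0
shift cm [-7.71 -3.61 -0.45] tool y deg -4.55 spin -1.569984297404496 pos [ 0.6121 -0.035   0.1955]
[-0.56480522  0.49245544  0.71548205  1.78077192 -0.37550062  1.01052861
  0.21624119]
```

View pics/s6.png

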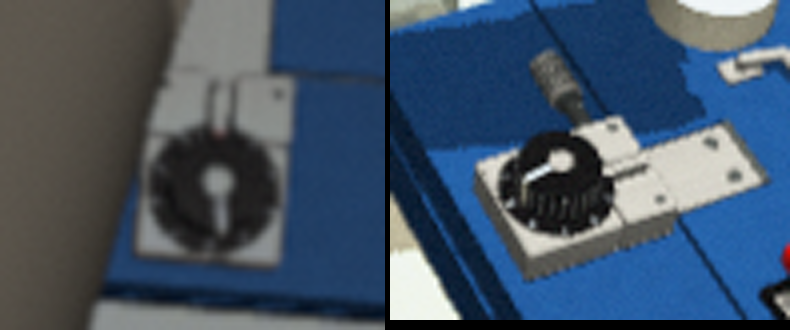

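Top and side views show the shackle drawn, with the knob at (550,75) well out. The case has not shifted: hub at (217,183) top and (562,160) side, pointer still at 5. Next I grip the case.

```bash
python3 -m jog '[[-7.7,-3.6,0,-0.12],[-7.7,-3.6,0,-0.24],[-7.7,-3.6,0,-0.36],[-7.7,-3.6,0,-0.48],[-7.7,-3.6,0,-0.6],[-7.7,-3.6,0,-0.72],[-7.7,-3.6,0,-0.84],[-7.7,-3.6,0,-0.96],[-7.7,-3.6,0,-1.08],[-7.7,-3.6,0,-1.2],[-7.7,-3.6,0,-1.32],[-7.7,-3.6,0,-1.44],[-7.7,-3.6,0,-1.57],[-7.7,-3.6,0,-1.57],[-7.7,-3.6,0,-1.57],[-7.7,-3.6,0,-1.57]]' -1 40; python3 -c "
from h import *
go((.569,-.1095,.092),85.4)"
```

```text
t: 16.35
eef_pos: [0.5701, -0.1093, 0.1954]
tool_rot: [-0.001, 0.042, 0.999, 0.0]
contact_force: [0.9, 0.6, -0.7]
gripper_width: 1.001
grasp_force: 0.0
shift cm [ 0.09 -0.03 10.34] tool y deg 85.17 spin -0.004022713065864486 pos [ 0.5701 -0.1093  0.1954]
```

```bash
python3 -m jog '[[0,0,4,0],[0,0,7,0],[0,0,8.5,0],[0,0,9.5,0],[0,0,10.3,0],[0,0,10.3,0],[0,0,10.3,0],[0,0,10.3,0]]' && python3 -m jog '[[0,0,0,0],[0,0,0,0],[0,0,0,0],[0,0,0,0],[0,0,0,0],[0,0,0,0],[0,0,0,0],[0,0,0,0]]' 1 60
```

```text
t: 17.02
eef_pos: [0.5716, -0.1097, 0.0944]
tool_rot: [0.001, 0.041, 0.999, -0.0]
contact_force: [-0.3, 0.4, 0.8]
gripper_width: 0.998
grasp_force: 0.0
t: 17.68
eef_pos: [0.5715, -0.1098, 0.0947]
tool_rot: [0.001, 0.041, 0.999, 0.0]
contact_force: [-1.8, 0.2, 6.2]
gripper_width: 0.734
grasp_force: 66.3
```

```bash
python3 -m jog '[[0,0,-0.3,0],[0,0,-0.8,0],[0,0,-1.3,0],[0,0,-1.8,0],[0,0,-2.4,0],[0,0,-3,0],[0,0,-3.8,0],[0,0,-4.6,0],[0,0,-5.4,0],[0,0,-6.2,0],[0,0,-7,0],[0,0,-7.8,0],[0,0,-8.6,0],[0,0,-9.4,0],[0,0,-10,0],[0,0,-10.5,0],[0,0,-10.5,0],[0,0,-10.5,0],[0,0,-10.5,0],[0,0,-10.5,0]]'; python3 -c "
from h import *
s=cam('side');save(s,'s7.png',(300,150,460,300),4)"
```

```text
t: 19.35
eef_pos: [0.5703, -0.1094, 0.1977]
tool_rot: [-0.001, 0.04, 0.999, 0.0]
contact_force: [0.5, 0.2, -4.5]
gripper_width: 0.732
grasp_force: 67.0
```

View pics/s7.png

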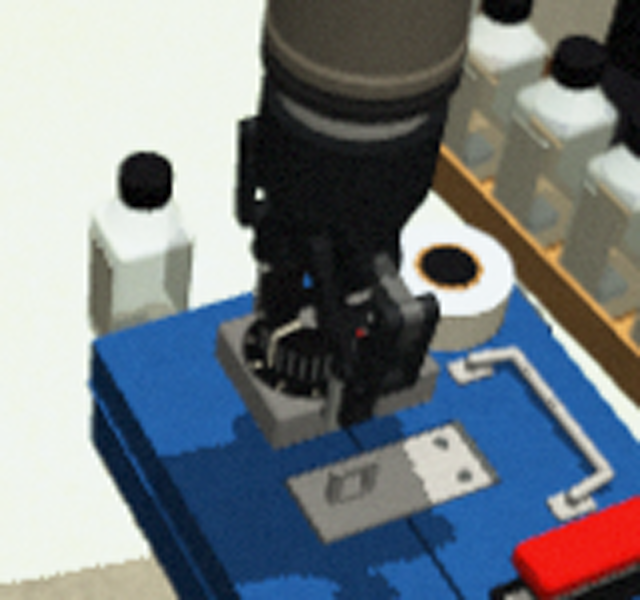

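The lock is held level above the bare staple at crop (350,485), with the dial upward. I let it settle and hand in.

```bash
python3 -m jog '[[0,0,0,0],[0,0,0,0],[0,0,0,0],[0,0,0,0],[0,0,0,0],[0,0,0,0]]'; python3 -c "
from station import bot
print(bot.hand_in())"
```

```text
t: 19.9
eef_pos: [0.5707, -0.1095, 0.1983]
tool_rot: [-0.0, 0.04, 0.999, 0.0]
contact_force: [0.5, -0.4, -4.4]
gripper_width: 0.731
grasp_force: 67.0
the job is handed in; nothing more can be done
None
```

I opened the lock (dial to 7, back to 5, shackle drawn) and handed in at 19.9 s, with the lock held level about 10 cm above the box top and dial upward; hand-in returned no verdict.

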